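Find the blind hole of a spacer on a gauge pin and hold it hole-up

ROBOT

A 7-joint arm with a two-finger parallel gripper is mounted at the origin on the work surface. World frame = base frame: x ahead of the robot, y to its left, z up, the work surface at z = 0. Lengths are in mm, angles in rad, forces in N, time in s.
With the tool pointing down it reaches from about 350 to 900 mm from the base axis. Payload 8.1 kg.
Tool frame: the origin (TCP) lies between the finger pads; the fingertips stand 14 mm ahead of it and the grasp point (between the pads) lies 5 mm behind it (bot.tcp_to_tips is the distance from the TCP to the fingertips, in mm); z points along the fingers, y is the line along which they close (so a half turn about z gives the same grasp; the last joint's range is limited). The gripper opens to 85 mm and grips with 20 to 120 N. Pads are 22 mm wide; open, the fingers measure 114 mm over their backs; the gripper's body (76 mm by 85 mm) begins 54 mm behind the grasp point. The pads swing forward as they close: fully open they stand 13 mm farther back than shut.
Start: joints at [1.225, 0.434, 0.025, 1.573, -0.012, 1.134, -0.075], TCP at [150.238, -606.687, 245.323] pointing down, gripper open.
Joint ranges: [-2.62, 2.62], [-0.44, 2.09], [-1.27, 1.32], [0.08, 2.57], [-1.32, 4.46], [0.12, 2], [-2.74, 2.74]. Speed limits (rad/s): [2.22, 2.22, 3.01, 3.01, 3.14, 3.14, 3.14].

INTERFACE

Orientations are given as [roll, pitch, yaw] about the fixed x, y, z axes, in that order (R = Rz(yaw) Ry(pitch) Rx(roll)).
In Python, from bench import bot gives the robot as it stands.
- The arm moves only by the tool jog_arm, never from a script. Its argument "steps" is a list of rows, each an object of numbers: "x", "y", "z": the shift along the tool's x, y, z in units of 30 cm (1.0 is 30 cm); "rx", "ry", "rz": the turn, a rotation vector about the tool's x, y, z in units of 360 degrees (1.0 is 360 degrees); "fingers": the opening, from 0 (shut) to 1 (fully open). In form: [{"x": .., "y": .., "z": .., "rx": .., "ry": .., "rz": .., "fingers": ..}, ...]. A call has exactly 10 rows; each row is the pose to reach, as a shift and turn from the pose commanded when the call began, along the tool's axes at that moment, turning the shorter way round; what a row does not reach only later rows make up. A row lasts 1/10 s, in which the tool goes at most 50 mm and 8.59 degrees, less where a joint would pass 70% of its speed; a pose out of reach is approached as far as the arm can. A call with a number of a shift or a turn outside -1 to 1 is refused whole. A call with a gripper value outside its range is refused whole. The fingers move at their own pace and stop on an object; the grip force is fixed at half the most. Time passes only in rows, so rows that repeat a pose let the fingers close, or fill a call up. It gives the time, the measured TCP pose, the force, the opening and the grip force at its end, in the units of the state.
- bot.get_state(): the state, without advancing time (a new reading comes with each control period).
- bot.read_camera(name): name is "side" or "top" or "wrist"; returns the picture (384x512x3 uint8, blue, green, red); there is no depth.
- bot.camera_params(name): a dict with "fx", "fy", "cx", "cy" (pixels), "rvec" (rotation vector, rad) and "tvec" (3), from world to camera coordinates, as OpenCV has them; the wrist camera has in their place "mount" (4x4, takes a point from camera to tool coordinates, whose origin is the TCP and whose axes are the flange's). Camera axes: x right, y down, z forward; pixel columns grow to the right and rows downward; lengths in mm; the calibration is good to about 2 mm. A picture is of the moment at which its call begins: read the wrist's pose just before it. camera_params takes no time and is no camera call.
- bot.sign_off(): hands the job in; it is judged then, once.
The state is a dict: "time_s": time; "joint_pos": joint angles; "qd": joint speeds; "joint_efforts": joint torques, N m; "position": TCP position; "ee_rot": TCP orientation; "force": force on the tool from outside, world axes, zero at the start; "wrist_torque": the same for the moment, N m; "width": finger opening in mm; "gripper_force": force on a finger pad.
Only numpy, scipy, OpenCV 4.12 (cv2) and the standard library are available. Lean on these libraries where they do the work, as an engineer would, in place of code of your own. Each camera call takes 0.05 s, during which the arm holds its last target. There are 200 camera calls.

TASK

The square aluminium spacer lying on the bench has a blind hole drilled in one end only: pick it up and find that end by feel, gently trying its ends on the fixed gauge pin until the hole slides fully home over the pin (turn the spacer end for end if it meets solid metal; never ram it). Then draw it off, turn it so that the hole looks straight up, and finish while still holding it like that in the gripper, motionless, over the open middle of the bench, with all of it more than 10 cm above the bench and touching nothing else. Leave the loose things on the bench undisturbed.

Things in the scene. Friction and masses are not known exactly. Their poses are not given: they have to be found in the camera images.
- spacer: The part: a loose aluminium bar, 30 x 30 mm square, 60 mm long, 0.1 to 0.2 kg, lying on its side. One end has a central round blind hole, 14 mm across, 24 mm deep; the other is solid. Origin: the middle of the bar (15 mm above the bench as it lies). Its z axis runs along its length, x and y square to its sides; which end is drilled is not told: it is to be felt on the pin (or seen).
- gauge: Depth gauge, fixed, rigid: dark steel base plate 70 (x) x 90 (y) x 10 mm; on it a blue block 50 mm wide in x, from y = 10 to 45 mm, 70 mm tall; a bare steel pin, 10 mm across, stands level 35 mm out of the block along -y, its axis at x = 0, 50 mm above the bench. Origin: centre of the plate's underside; z up. The hole bottoms on the pin's tip 11 mm before the spacer meets the block.
- pin_tip (a point): The centre of the gauge pin's free end, at (0, -25, +50) mm in the gauge's frame; same axes as the gauge. The pin runs from here along +y into the block.
- vial: Bystander, loose: clear-bodied jar with a yellow cap, 40 mm across, 90 mm tall, standing; origin at the centre of its foot.
- black_cap: Bystander, loose: black plastic cap, 28 mm across, 16 mm tall; origin at the centre of its underside.
- pliers: Bystander, loose: pliers with black grips, about 150 x 60 mm, 13 mm thick, lying along their x axis; origin near the pivot at the underside.
- screwdriver: Bystander, loose: screwdriver with a black handle, 200 mm long, lying along its x axis.
- wood_block: Bystander, loose: wooden block 100 x 100 x 35 mm with a white plastic cup 60 mm across on it, 60 mm tall in all; origin at the centre of its underside.
- files: Bystander, loose: wooden slat 260 (x) x 70 x 12 mm with files lying on it, 30 mm tall in all; origin at the centre of its underside.
Not all that is in view belongs to the job. Of the things shaped like the spacer, the aluminium one is meant.

How it is judged:
By the outcome, as a careful person would: the job done as asked, in the order asked, and still so for the second after the job is handed in, while the arm keeps its last pose, push and grip.
It also fails if it takes over 72 s, if anything falls off the work surface, if the arm or the gripper's body presses on something with over 40 N, if the wrist force passes 120 N, or if a joint passes its speed limit or range.

## Working session

There is one attempt and no reset: what is moved stays moved. The work goes in short steps, Python scripts to look and compute and a tool call to move; the robot and the scene stay as the last step left them, time stands still between calls to the robot, and variables do not carry over. Pictures are saved under pics/ and viewed, at most 10 in all, crops included, and the job is handed in when it is done.

Besides the shell and the picture viewer there is one more tool, called after ">>>" as a command line: name --argument value ..., lists and objects as JSON in quotes. jog_arm: Moves the arm, as the interface text tells. Shifts and turns lie within -1 to 1; 1 stands for 30 cm of shift or 360 degrees of turn. Its arguments: {"type":"object","properties":{"steps":{"type":"array","items":{"type":"object","properties":{"x":{"type":"number"},"y":{"type":"number"},"z":{"type":"number"},"rx":{"type":"number"},"ry":{"type":"number"},"rz":{"type":"number"},"fingers":{"type":"number"}}}}},"required":["steps"]}

```bash
ls; mkdir -p pics; python3 - <<'E'
from bench import bot
import cv2,numpy as np
s=bot.get_state();print({k:np.round(v,3) for k,v in s.items()},bot.tcp_to_tips)
ims=[]
for n in("side","top","wrist"):
    im=bot.read_camera(n);cv2.imwrite(f"pics/{n}0.png",im);ims.append(im);print(n,bot.camera_params(n))
cv2.imwrite("pics/a.png",cv2.resize(ims[0],(800,600)));cv2.imwrite("pics/b.png",cv2.resize(ims[1],(800,600)))
E
```

```text
pics
{'time_s': np.float64(0.0), 'joint_pos': array([ 1.225,  0.435,  0.025,  1.574, -0.012,  1.134, -0.075]), 'qd': array([-0.002,  0.001, -0.001,  0.   ,  0.   ,  0.   ,  0.   ]), 'joint_efforts': array([-0.0000e+00, -6.7047e+01,  1.0250e+00, -3.1622e+01,  1.6000e-02,
        1.2000e-02, -0.0000e+00]), 'position': array([ 150.097, -606.21 ,  244.524]), 'ee_rot': array([-3.14 ,  0.   ,  0.243]), 'force': array([0.206, 0.845, 0.045]), 'wrist_torque': array([-0.043,  0.01 ,  0.005]), 'gripper_force': np.float64(0.0), 'width': np.float64(85.734)} 14.0
side {'fx': 367.6924221419823, 'fy': 367.6924221419823, 'cx': 250.82518046880386, 'cy': 190.70667742270885, 'rvec': array([ 0.31233789, -2.76886931,  1.22842167]), 'tvec': array([ 533.66300137,  132.33274036, 1209.75029501])}
top {'fx': 378.95818724683545, 'fy': 378.95818724683545, 'cx': 256.3480517792529, 'cy': 193.10571214687107, 'rvec': array([ 2.13891187, -2.1149255 ,  0.222112  ]), 'tvec': array([ -55.94499735,  514.9611026 , 1276.05375224])}
wrist {'fx': 267.5626125343833, 'fy': 267.5626125343833, 'cx': 254.8965537224876, 'cy': 190.7747247028425, 'mount': array([[-1.51596835e-03, -9.61723529e-01, -2.74017438e-01,
         6.94319078e+01],
       [ 9.99998805e-01, -1.54065638e-03, -1.25105341e-04,
         6.40276719e-01],
       [-3.01849965e-04, -2.74017300e-01,  9.61724715e-01,
        -1.29073166e+02],
       [ 0.00000000e+00,  0.00000000e+00,  0.00000000e+00,
         1.00000000e+00]])}
```

View pics/a.png

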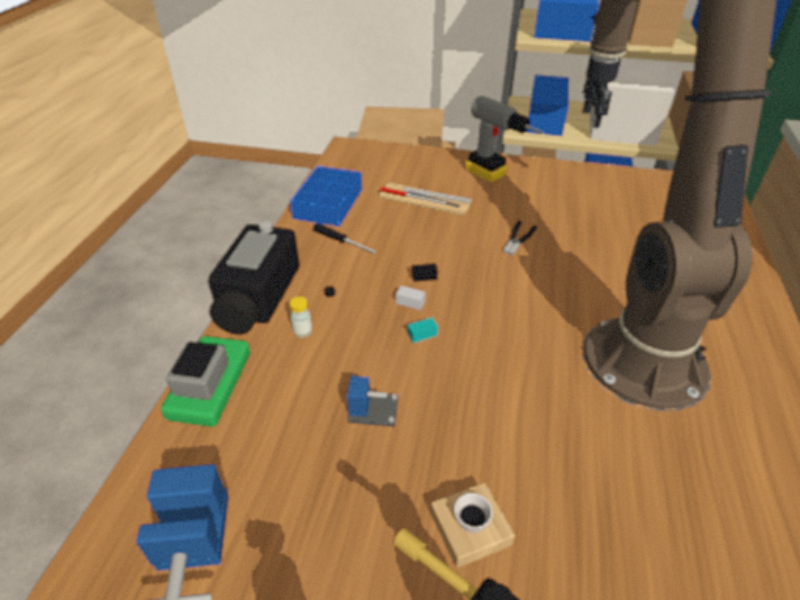

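View pics/b.png

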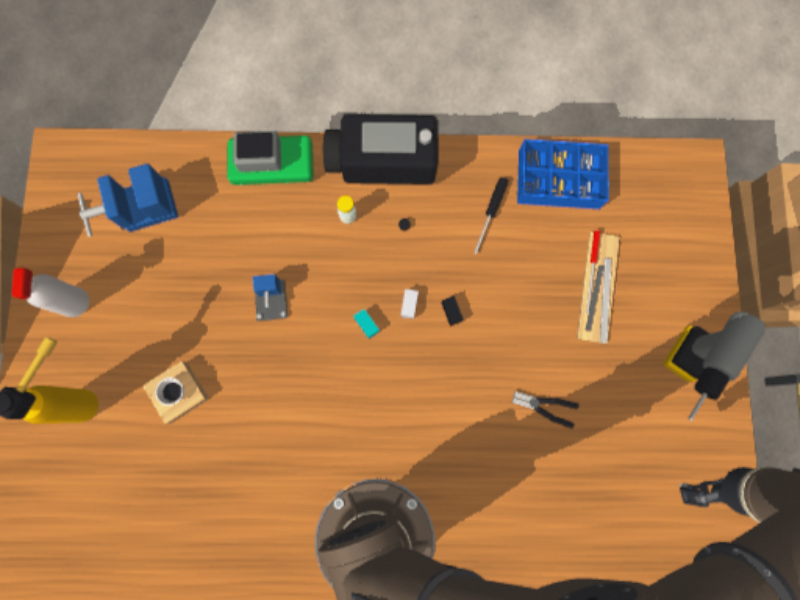

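Top view (800x600): there are three spacer-like bars, teal (367,323), silver-white (410,303) and black (453,310). The silver-white one fits aluminium. The gauge is at (268,298), with its pin pointing towards the robot. Next I measure these and confirm in a crop.

```bash
cat > h.py <<'E'
import cv2,numpy as np
from scipy.spatial.transform import Rotation as R
from bench import bot
def cam(n,state=None):
    p=bot.camera_params(n);K=np.array([[p['fx'],0,p['cx']],[0,p['fy'],p['cy']],[0,0,1]])
    if 'mount' in p:
        T=np.eye(4);T[:3,:3]=R.from_euler('xyz',state['ee_rot']).as_matrix();T[:3,3]=state['position']
        M=T@np.array(p['mount']);return K,M[:3,:3],M[:3,3]
    Rm=cv2.Rodrigues(p['rvec'])[0];return K,Rm.T,-Rm.T@p['tvec']
def ray(c,px,z):
    K,Rw,o=c;px=np.atleast_2d(px).astype(float);d=(Rw@np.linalg.inv(K)@np.c_[px,np.ones(len(px))].T).T
    return o+d*((z-o[2])/d[:,2])[:,None]
def proj(c,P):
    K,Rw,o=c;q=(K@Rw.T@(np.atleast_2d(P)-o).T).T;return q[:,:2]/q[:,2:]
E
python3 - <<'E'
from h import *
im=cv2.imread('pics/top0.png');c=cam('top');k=0.64
hsv=cv2.cvtColor(im,cv2.COLOR_BGR2HSV)
def blob(m,roi,z,name):
    x0,y0,x1,y1=[int(v*k) for v in roi];mm=np.zeros_like(m);mm[y0:y1,x0:x1]=m[y0:y1,x0:x1]
    cs,_=cv2.findContours(mm,cv2.RETR_EXTERNAL,cv2.CHAIN_APPROX_NONE);q=max(cs,key=cv2.contourArea)
    P=ray(c,q[:,0,:],z)[:,:2].astype(np.float32);print(name,cv2.contourArea(q),np.round(q[:,0].mean(0)),cv2.minAreaRect(P))
sat=hsv[...,1];v=hsv[...,2]
blob(((sat<60)&(v>120)).astype(np.uint8)*255,(385,275,435,335),28,'alu')
blob(((hsv[...,0]>80)&(hsv[...,0]<100)&(sat>100)).astype(np.uint8)*255,(340,295,395,350),30,'teal')
blob((v<70).astype(np.uint8)*255,(435,285,475,335),30,'black')
b=((hsv[...,0]>100)&(hsv[...,0]<125)&(sat>120)).astype(np.uint8)*255
blob(b,(240,265,300,305),70,'blue')
blob(((sat<90)).astype(np.uint8)*255,(245,285,300,330),10,'plate')
for n,px,z in(('vial',(346,203),90),('cap',(404,224),16),('plrs',(540,402),10),('wood',(172,392),35),('files',(602,288),12)):
    print(n,ray(c,np.array(px)*k,z).round())
side=cv2.imread('pics/side0.png')
A=cv2.resize(im[160:230,150:310],(800,350),interpolation=cv2.INTER_CUBIC);B=cv2.resize(side[160:280,200:350],(312,250),interpolation=cv2.INTER_CUBIC)
o=np.zeros((600,800,3),np.uint8);o[:350]=A;o[350:,:312]=B;cv2.imwrite('pics/c.png',o)
E
```

```text
alu 127.5 [262. 194.] ((517.2694702148438, -69.51139831542969), (29.635934829711914, 65.51298522949219), 80.16537475585938)
teal 130.0 [234. 207.] ((470.16448974609375, 27.583608627319336), (61.56543731689453, 30.571727752685547), 35.78782272338867)
black 119.5 [289. 198.] ((501.7720947265625, -166.4334259033203), (58.12490463256836, 30.626373291015625), 21.15804100036621)
blue 155.5 [170. 182.] ((546.7496948242188, 248.79913330078125), (42.995216369628906, 55.16071319580078), 2.817227602005005)
plate 292.5 [173. 193.] ((518.7578735351562, 249.75111389160156), (77.77233123779297, 72.34208679199219), 7.692619323730469)
vial [[732.  75.  90.]]
cap [[709. -57.  16.]]
plrs [[ 298. -366.   10.]]
wood [[311. 448.  35.]]
files [[ 562. -520.   12.]]
```

View pics/c.png

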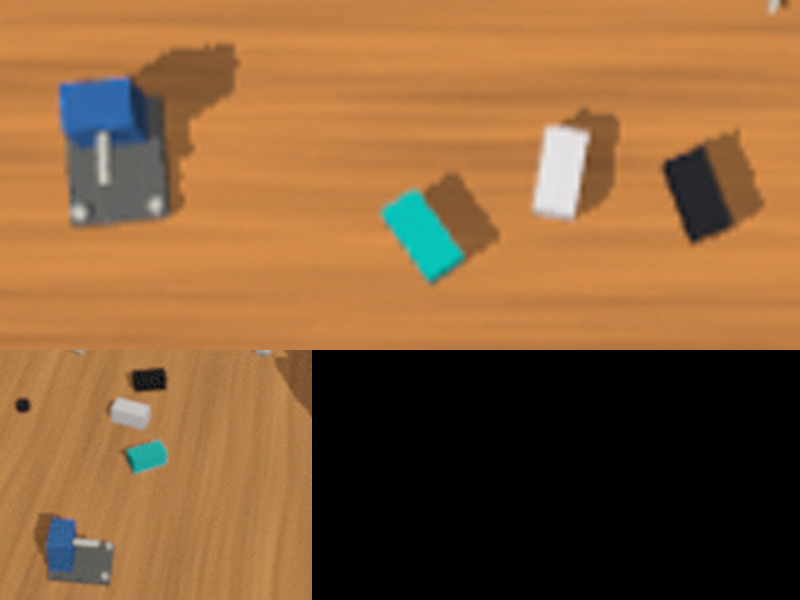

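The crop shows the silver bar as bright metallic grey next to the teal and black ones, so that is the aluminium spacer. It sits at (517,-70), about 30x65 mm, lying at about -10°. I'll hover over it.

```bash
cat >> h.py <<'E'
def go(p,rot):
    s=bot.get_state();A=R.from_euler('xyz',s['ee_rot']);d=A.inv().apply(np.array(p)-s['position'])/300
    r=(A.inv()*R.from_euler('xyz',rot)).as_rotvec()/(2*np.pi)
    print('t',round(s['time_s'],2),'pos',s['position'].round(1),'rot',np.round(s['ee_rot'],4),'F',np.round(s['force'],1),'w',round(s['width'],1));print('shift',d.round(4),'turn',r.round(4))
E
python3 -c "
from h import *
go([510,-70,160],[np.pi,0,-.175])"
```

```text
t 0.15 pos [ 150.2 -606.3  244.7] rot [-3.1405e+00  1.0000e-04  2.4270e-01] F [-0.4  0.  -1.1] w 85.4
shift [ 1.594  -1.4468  0.2838] turn [-0.0002  0.0001  0.0665]
```

>>> jog_arm --steps '[{"x":0.8,"y":-0.72,"rz":0.0665},{"x":0.8,"y":-0.72,"rz":0.0665},{"x":0.8,"y":-0.72,"rz":0.0665},{"x":0.8,"y":-0.72,"rz":0.0665},{"x":0.8,"y":-0.72,"rz":0.0665},{"x":0.8,"y":-0.72,"rz":0.0665},{"x":0.8,"y":-0.72,"rz":0.0665},{"x":0.8,"y":-0.72,"rz":0.0665},{"x":0.8,"y":-0.72,"rz":0.0665},{"x":0.8,"y":-0.72,"rz":0.0665}]'

```text
schema error: expected keys x, y, z, rx, ry, rz, fingers
```

```bash
python3 -c "
from h import *
go([510,-70,160],[np.pi,0,-.175])"
```

```text
t 0.15 pos [ 150.2 -606.3  244.7] rot [-3.1405e+00  1.0000e-04  2.4270e-01] F [-0.4  0.  -1.1] w 85.4
shift [ 1.594  -1.4468  0.2838] turn [-0.0002  0.0001  0.0665]
```

>>> jog_arm --steps '[{"x":0.8,"y":-0.72,"z":0,"rx":0,"ry":0,"rz":0.0665,"fingers":1},{"x":0.8,"y":-0.72,"z":0,"rx":0,"ry":0,"rz":0.0665,"fingers":1},{"x":0.8,"y":-0.72,"z":0,"rx":0,"ry":0,"rz":0.0665,"fingers":1},{"x":0.8,"y":-0.72,"z":0,"rx":0,"ry":0,"rz":0.0665,"fingers":1},{"x":0.8,"y":-0.72,"z":0,"rx":0,"ry":0,"rz":0.0665,"fingers":1},{"x":0.8,"y":-0.72,"z":0,"rx":0,"ry":0,"rz":0.0665,"fingers":1},{"x":0.8,"y":-0.72,"z":0,"rx":0,"ry":0,"rz":0.0665,"fingers":1},{"x":0.8,"y":-0.72,"z":0,"rx":0,"ry":0,"rz":0.0665,"fingers":1},{"x":0.8,"y":-0.72,"z":0,"rx":0,"ry":0,"rz":0.0665,"fingers":1},{"x":0.8,"y":-0.72,"z":0,"rx":0,"ry":0,"rz":0.0665,"fingers":1}]'

```text
time_s: 1.15
position: [330.5, -340.3, 245.2]
ee_rot: [3.141, 0.0, -0.177]
force: [0.5, -0.4, -0.5]
width: 85.3
gripper_force: 0.0
```

```bash
python3 -c "
from h import *
go([510,-70,160],[np.pi,0,-.175])"
```

```text
t 1.15 pos [ 330.5 -340.3  245.2] rot [ 3.1413e+00  5.0000e-04 -1.7690e-01] F [ 0.5 -0.4 -0.5] w 85.3
shift [ 0.4307 -0.9924  0.2834] turn [ 0.0001  0.0001 -0.0003]
```

>>> jog_arm --steps '[{"x":0.43,"y":-0.99,"z":0.28,"rx":0,"ry":0,"rz":0,"fingers":1},{"x":0.43,"y":-0.99,"z":0.28,"rx":0,"ry":0,"rz":0,"fingers":1},{"x":0.43,"y":-0.99,"z":0.28,"rx":0,"ry":0,"rz":0,"fingers":1},{"x":0.43,"y":-0.99,"z":0.28,"rx":0,"ry":0,"rz":0,"fingers":1},{"x":0.43,"y":-0.99,"z":0.28,"rx":0,"ry":0,"rz":0,"fingers":1},{"x":0.43,"y":-0.99,"z":0.28,"rx":0,"ry":0,"rz":0,"fingers":1},{"x":0.43,"y":-0.99,"z":0.28,"rx":0,"ry":0,"rz":0,"fingers":1},{"x":0.43,"y":-0.99,"z":0.28,"rx":0,"ry":0,"rz":0,"fingers":1},{"x":0.43,"y":-0.99,"z":0.28,"rx":0,"ry":0,"rz":0,"fingers":1},{"x":0.43,"y":-0.99,"z":0.28,"rx":0,"ry":0,"rz":0,"fingers":1}]'

```text
time_s: 2.15
position: [509.6, -71.5, 161.3]
ee_rot: [3.141, 0.0, -0.178]
force: [-0.9, -0.8, -0.6]
width: 85.4
gripper_force: 0.0
```

```bash
python3 - <<'E'
from h import *
go([517,-70,17],[np.pi,0,-.175])
s=bot.get_state();im=bot.read_camera('wrist');c=cam('wrist',s);cv2.imwrite('pics/w1.png',im)
hsv=cv2.cvtColor(im,cv2.COLOR_BGR2HSV);print(proj(c,[517,-70,30]))
m=((hsv[...,1]<60)&(hsv[...,2]>100)).astype(np.uint8)*255
for q in cv2.findContours(m,cv2.RETR_EXTERNAL,cv2.CHAIN_APPROX_NONE)[0]:
    if cv2.contourArea(q)>200:
        P=ray(c,q[:,0],30)[:,:2].astype(np.float32);print(cv2.contourArea(q),cv2.boundingRect(q),cv2.minAreaRect(P))
E
```

```text
t 2.15 pos [509.6 -71.5 161.3] rot [ 3.1406e+00  4.0000e-04 -1.7800e-01] F [-0.9 -0.8 -0.6] w 85.4
shift [ 0.0237 -0.0097  0.4808] turn [ 0.0002  0.0001 -0.0005]
[[251.40993584 179.68363564]]
344.5 (475, 291, 37, 25) ((329.5089416503906, -320.3197326660156), (53.44456100463867, 22.758848190307617), 38.67637252807617)
401.5 (344, 235, 37, 46) ((412.396240234375, -174.28506469726562), (64.59002685546875, 17.031564712524414), 19.86925506591797)
386.0 (130, 235, 37, 45) ((454.51885986328125, 57.49665832519531), (16.08034896850586, 65.0707015991211), 49.055877685546875)
265.0 (0, 216, 18, 34) ((504.1810302734375, 194.1563262939453), (17.605154037475586, 39.522605895996094), 65.08448028564453)
1797.0 (236, 145, 32, 63) ((519.5694580078125, -71.0022964477539), (30.051877975463867, 63.341888427734375), 80.42494201660156)
```

View pics/w1.png

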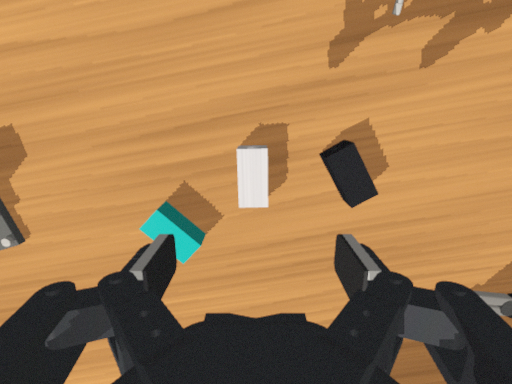

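The wrist view shows the silver bar at pixel (252,177), between the teal and black bars. It measures 30x63 mm at (518,-71), -9.6°, which agrees with the top view. Its far end face is seen edge-on, dark. I'll go down and grip.

>>> jog_arm --steps '[{"x":0.027,"y":-0.0066,"z":0.3,"rx":0,"ry":0,"rz":-0.0017,"fingers":1},{"x":0.027,"y":-0.0066,"z":0.3,"rx":0,"ry":0,"rz":-0.0017,"fingers":1},{"x":0.027,"y":-0.0066,"z":0.4,"rx":0,"ry":0,"rz":-0.0017,"fingers":1},{"x":0.027,"y":-0.0066,"z":0.44,"rx":0,"ry":0,"rz":-0.0017,"fingers":1},{"x":0.027,"y":-0.0066,"z":0.477,"rx":0,"ry":0,"rz":-0.0017,"fingers":1},{"x":0.027,"y":-0.0066,"z":0.477,"rx":0,"ry":0,"rz":-0.0017,"fingers":1},{"x":0.027,"y":-0.0066,"z":0.477,"rx":0,"ry":0,"rz":-0.0017,"fingers":0.2},{"x":0.027,"y":-0.0066,"z":0.477,"rx":0,"ry":0,"rz":-0.0017,"fingers":0},{"x":0.027,"y":-0.0066,"z":0.477,"rx":0,"ry":0,"rz":-0.0017,"fingers":0},{"x":0.027,"y":-0.0066,"z":0.477,"rx":0,"ry":0,"rz":-0.0017,"fingers":0}]'

```text
time_s: 3.2
position: [518.9, -69.0, 19.1]
ee_rot: [3.141, -0.001, -0.164]
force: [-11.1, 1.9, 32.1]
width: 29.0
gripper_force: 56.1
```

>>> jog_arm --steps '[{"x":0,"y":0,"z":-0.02,"rx":0,"ry":0,"rz":0,"fingers":0},{"x":0,"y":0,"z":-0.04,"rx":0,"ry":0,"rz":0,"fingers":0},{"x":0,"y":0,"z":-0.1,"rx":0,"ry":0,"rz":0,"fingers":0},{"x":0,"y":0,"z":-0.2,"rx":0,"ry":0,"rz":0,"fingers":0},{"x":0,"y":0,"z":-0.3,"rx":0,"ry":0,"rz":0,"fingers":0},{"x":0,"y":0,"z":-0.4,"rx":0,"ry":0,"rz":0,"fingers":0},{"x":0,"y":0,"z":-0.5,"rx":0,"ry":0,"rz":0,"fingers":0},{"x":0,"y":0,"z":-0.55,"rx":0,"ry":0,"rz":0,"fingers":0},{"x":0,"y":0,"z":-0.55,"rx":0,"ry":0,"rz":0,"fingers":0},{"x":0,"y":0,"z":-0.55,"rx":0,"ry":0,"rz":0,"fingers":0}]'

```text
time_s: 4.2
position: [518.0, -68.9, 183.0]
ee_rot: [3.141, -0.0, -0.165]
force: [-1.4, 0.1, -1.2]
width: 28.8
gripper_force: 59.4
```

```bash
python3 - <<'E'
from h import *
im=bot.read_camera('wrist');s=bot.get_state();c=cam('wrist',s);cv2.imwrite('pics/w2.png',im)
go([420,250,185],[np.pi,0,0])
cv2.imwrite('pics/w2c.png',cv2.resize(im[140:320,156:356],(800,600)[:1]+(720,))[:600])
E
```

```text
t 4.25 pos [517.6 -68.8 182.3] rot [ 3.1414e+00  1.4000e-03 -1.6440e-01] F [ 1.3 -0.4 -1.8] w 28.7
shift [-0.495  -0.9951 -0.0084] turn [ 0.      0.0002 -0.0262]
```

View pics/w2c.png

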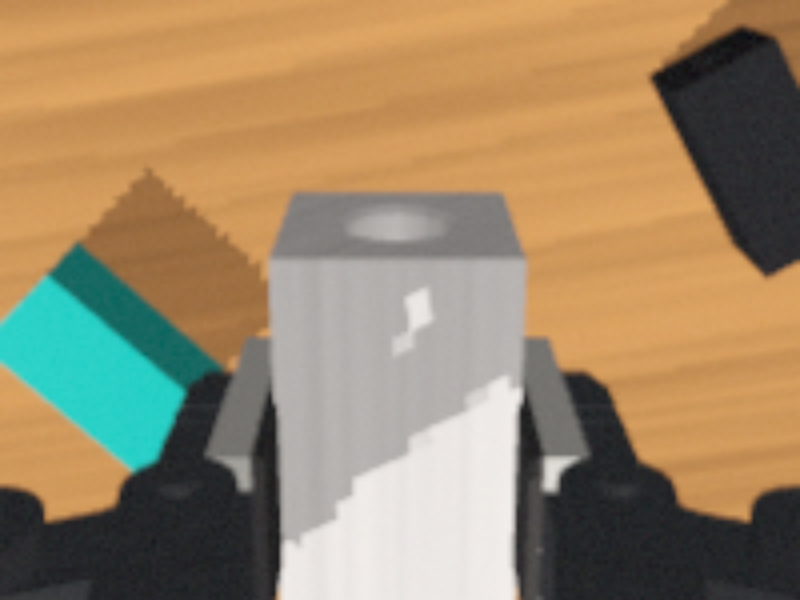

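The end face facing +x shows a light round mark about 12 mm across, centred at crop (395,227). It is probably the hole. The bar sits square and centred in the gripper, with its axis 4 mm ahead of the TCP. Next I move to look at the gauge.

>>> jog_arm --steps '[{"x":-0.25,"y":-0.5,"z":0,"rx":0,"ry":0,"rz":-0.0262,"fingers":0},{"x":-0.495,"y":-0.99,"z":0.1,"rx":0,"ry":0,"rz":-0.0262,"fingers":0},{"x":-0.495,"y":-0.99,"z":0.1,"rx":0,"ry":0,"rz":-0.0262,"fingers":0},{"x":-0.495,"y":-0.99,"z":0.1,"rx":0,"ry":0,"rz":-0.0262,"fingers":0},{"x":-0.495,"y":-0.99,"z":0.1,"rx":0,"ry":0,"rz":-0.0262,"fingers":0},{"x":-0.495,"y":-0.99,"z":0.1,"rx":0,"ry":0,"rz":-0.0262,"fingers":0},{"x":-0.495,"y":-0.99,"z":0.1,"rx":0,"ry":0,"rz":-0.0262,"fingers":0},{"x":-0.495,"y":-0.99,"z":0.1,"rx":0,"ry":0,"rz":-0.0262,"fingers":0},{"x":-0.495,"y":-0.99,"z":0.1,"rx":0,"ry":0,"rz":-0.0262,"fingers":0},{"x":-0.495,"y":-0.99,"z":0.1,"rx":0,"ry":0,"rz":-0.0262,"fingers":0}]'

```text
time_s: 5.25
position: [420.5, 247.0, 152.4]
ee_rot: [3.14, 0.001, -0.001]
force: [1.2, -0.8, -1.7]
width: 28.6
gripper_force: 59.6
```

```bash
python3 - <<'E'
from h import *
go([420,250,150],[np.pi,0,0])
s=bot.get_state();im=bot.read_camera('wrist');c=cam('wrist',s);cv2.imwrite('pics/w3.png',im)
print(proj(c,[[494,249,50],[529,249,50]]))
cv2.imwrite('pics/w3c.png',cv2.resize(im[20:200,156:356],(660,594),interpolation=cv2.INTER_CUBIC))
E
```

```text
t 5.25 pos [420.5 247.  152.4] rot [ 3.1401e+00  1.3000e-03 -1.2000e-03] F [ 1.2 -0.8 -1.7] w 28.6
shift [-0.0017 -0.01    0.0079] turn [ 0.0002  0.0002 -0.0002]
[[251.32834442 109.51677592]
 [251.04749651  63.30798355]]
```

View pics/w3c.png

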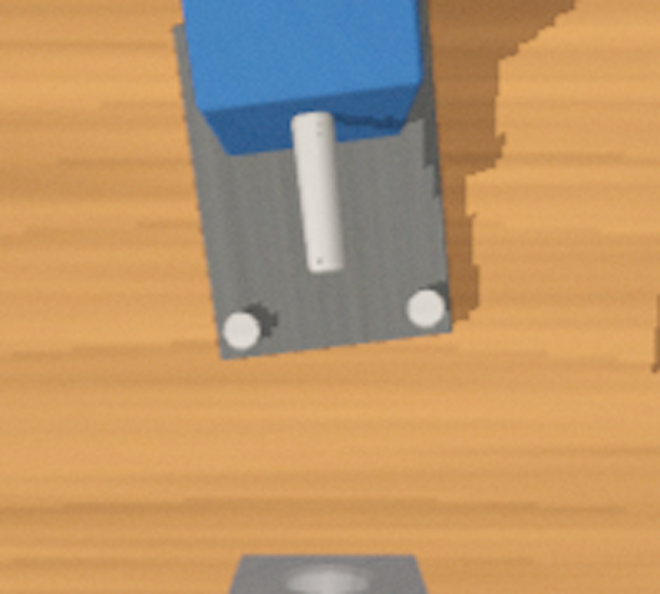

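The gauge is in view: the pin runs from its tip at crop (325,269) to the block at (312,115), turned a few degrees. I'll fit its axis.

```bash
python3 - <<'E'
from h import *
s=bot.get_state();c=cam('wrist',s);im=cv2.imread('pics/w3.png');hsv=cv2.cvtColor(im,cv2.COLOR_BGR2HSV)
m=((hsv[...,1]<60)&(hsv[...,2]>140));rows=[];k=3.3
for r in range(58,99):
    cc=np.where(m[r,235:270])[0]+235
    if len(cc): rows.append((cc.mean(),r,len(cc)))
rows=np.array(rows);print(rows[::5])
P=ray(c,rows[:,:2],50);P=P[np.abs(rows[:,2]-np.median(rows[:,2]))<=2]
f=np.polyfit(P[:,0],P[:,1],1);tip=P[:,0].min();print('tip',tip,np.polyval(f,tip),'yaw',np.arctan(f[0]),'x range',P[:,0].max())
# plate edge corners at z=10
print(ray(c,np.array([[222,358],[451,330]])/k+[156,20],10))
print(ray(c,np.array([[202,110],[420,82]])/k+[156,20],70))
yaw=np.arctan(f[0]);u=np.array([np.cos(yaw),np.sin(yaw),0]);t=np.array([tip,np.polyval(f,tip),54])
go(t-u*(29+25),[np.pi,0,yaw])
E
```

```text
[[249.5  58.   12. ]
 [250.5  63.   12. ]
 [250.5  68.   12. ]
 [251.5  73.   12. ]
 [251.5  78.   12. ]
 [252.5  83.   12. ]
 [252.5  88.   12. ]
 [253.5  93.   12. ]
 [254.   98.   11. ]]
tip 503.3329470024173 246.62052756099445 yaw 0.1027598859644761 x range 533.1898123514832
[[477.09847226 277.19272366  10.        ]
 [484.98978505 208.78087629  10.        ]]
[[532.62119698 272.82226243  70.        ]
 [537.95531018 225.57991753  70.        ]]
t 5.3 pos [420.8 246.9 152.6] rot [ 3.1403e+00  8.0000e-04 -1.8000e-03] F [-0.2 -0.5 -1.2] w 29.0
shift [0.0964 0.0187 0.3287] turn [ 0.0002  0.0001 -0.0166]
```

```bash
python3 - <<'E'
from h import *
go([447.2,241,54],[np.pi,0,.108])
E
```

```text
t 5.3 pos [420.8 246.9 152.6] rot [ 3.1403e+00  8.0000e-04 -1.8000e-03] F [-0.2 -0.5 -1.2] w 29.0
shift [0.0884 0.019  0.3287] turn [ 0.0002  0.0001 -0.0175]
```

>>> jog_arm --steps '[{"x":0.04,"y":0.01,"z":0.1,"rx":0,"ry":0,"rz":-0.0175,"fingers":0},{"x":0.088,"y":0.019,"z":0.2,"rx":0,"ry":0,"rz":-0.0175,"fingers":0},{"x":0.088,"y":0.019,"z":0.25,"rx":0,"ry":0,"rz":-0.0175,"fingers":0},{"x":0.088,"y":0.019,"z":0.3,"rx":0,"ry":0,"rz":-0.0175,"fingers":0},{"x":0.088,"y":0.019,"z":0.328,"rx":0,"ry":0,"rz":-0.0175,"fingers":0},{"x":0.088,"y":0.019,"z":0.328,"rx":0,"ry":0,"rz":-0.0175,"fingers":0},{"x":0.088,"y":0.019,"z":0.328,"rx":0,"ry":0,"rz":-0.0175,"fingers":0},{"x":0.088,"y":0.019,"z":0.328,"rx":0,"ry":0,"rz":-0.0175,"fingers":0},{"x":0.088,"y":0.019,"z":0.328,"rx":0,"ry":0,"rz":-0.0175,"fingers":0},{"x":0.088,"y":0.019,"z":0.328,"rx":0,"ry":0,"rz":-0.0175,"fingers":0}]'

```text
time_s: 6.3
position: [447.2, 242.9, 55.3]
ee_rot: [-3.141, -0.001, 0.11]
force: [0.2, -0.7, -1.7]
width: 29.2
gripper_force: 59.7
```

```bash
python3 - <<'E'
from h import *
go([447.2,241,54],[np.pi,0,.108])
s=bot.get_state();im=bot.read_camera('wrist');c=cam('wrist',s);cv2.imwrite('pics/w4.png',im)
print(proj(c,[501,246,50]))
hsv=cv2.cvtColor(im,cv2.COLOR_BGR2HSV)
cv2.imwrite('pics/w4c.png',cv2.resize(im[20:240,146:366],(600,600),interpolation=cv2.INTER_CUBIC))
E
```

```text
t 6.3 pos [447.2 242.9  55.3] rot [-3.1413e+00 -9.0000e-04  1.1020e-01] F [ 0.2 -0.7 -1.7] w 29.2
shift [-0.0006  0.0064  0.0044] turn [-0.     -0.0001  0.0003]
[[259.32362907 147.2083925 ]]
```

View pics/w4c.png

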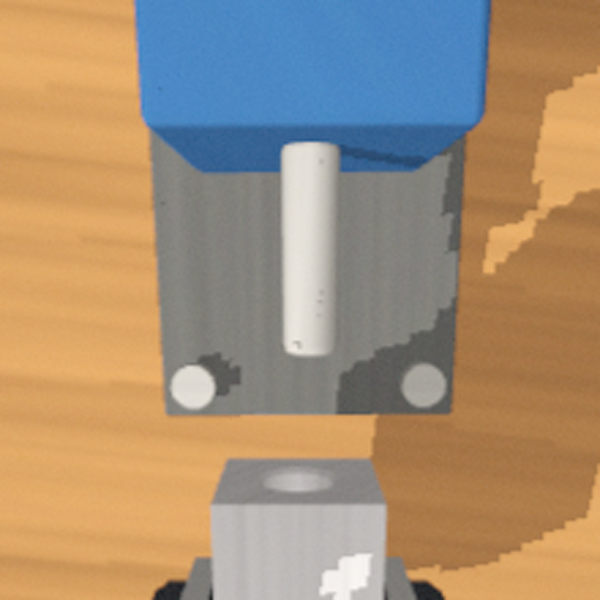

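Pin and tool are parallel. The pin axis (column 309) is about 2.3 mm to tool +y of the bar's axis (column 298.5). I'll correct that and the height, then close up gently.

>>> jog_arm --steps '[{"x":0,"y":0.0075,"z":0.0044,"rx":0,"ry":0,"rz":0,"fingers":0},{"x":0,"y":0.0075,"z":0.0044,"rx":0,"ry":0,"rz":0,"fingers":0},{"x":0.02,"y":0.0075,"z":0.0044,"rx":0,"ry":0,"rz":0,"fingers":0},{"x":0.04,"y":0.0075,"z":0.0044,"rx":0,"ry":0,"rz":0,"fingers":0},{"x":0.055,"y":0.0075,"z":0.0044,"rx":0,"ry":0,"rz":0,"fingers":0},{"x":0.06,"y":0.0075,"z":0.0044,"rx":0,"ry":0,"rz":0,"fingers":0},{"x":0.06,"y":0.0075,"z":0.0044,"rx":0,"ry":0,"rz":0,"fingers":0},{"x":0.06,"y":0.0075,"z":0.0044,"rx":0,"ry":0,"rz":0,"fingers":0},{"x":0.06,"y":0.0075,"z":0.0044,"rx":0,"ry":0,"rz":0,"fingers":0},{"x":0.06,"y":0.0075,"z":0.0044,"rx":0,"ry":0,"rz":0,"fingers":0}]'

```text
time_s: 7.35
position: [464.8, 242.5, 53.5]
ee_rot: [3.142, 0.0, 0.11]
force: [-0.6, -0.0, -1.0]
width: 29.1
gripper_force: 59.7
```

```bash
python3 - <<'E'
from h import *
go([465.1,242.9,54],[np.pi,0,.108])
im=bot.read_camera('wrist');cv2.imwrite('pics/w5.png',im)
cv2.imwrite('pics/w5c.png',cv2.resize(im[90:240,180:330],(600,600),interpolation=cv2.INTER_CUBIC))
E
```

```text
t 7.35 pos [464.8 242.5  53.5] rot [3.1415e+00 1.0000e-04 1.1040e-01] F [-0.6 -0.  -1. ] w 29.1
shift [ 0.001  -0.0011 -0.0018] turn [0.     0.     0.0004]
```

View pics/w5c.png

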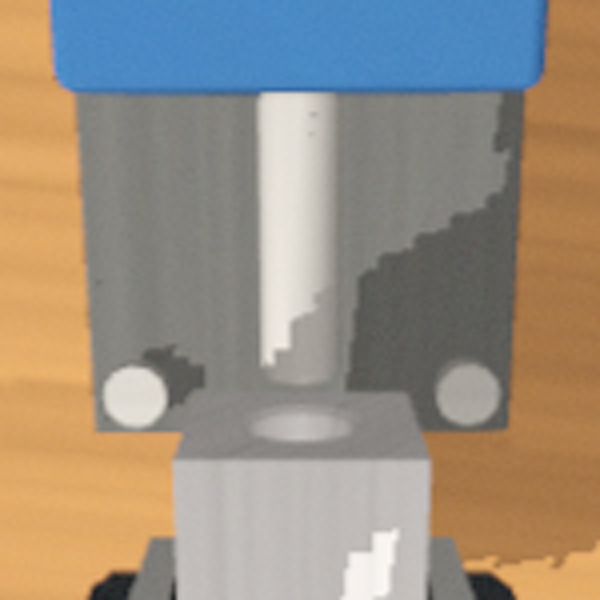

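The pin tip (column 299) lines up with the hole (column 300). I'll advance slowly.

>>> jog_arm --steps '[{"x":0.005,"y":0,"z":0,"rx":0,"ry":0,"rz":0,"fingers":0},{"x":0.01,"y":0,"z":0,"rx":0,"ry":0,"rz":0,"fingers":0},{"x":0.014,"y":0,"z":0,"rx":0,"ry":0,"rz":0,"fingers":0},{"x":0.017,"y":0,"z":0,"rx":0,"ry":0,"rz":0,"fingers":0},{"x":0.02,"y":0,"z":0,"rx":0,"ry":0,"rz":0,"fingers":0},{"x":0.023,"y":0,"z":0,"rx":0,"ry":0,"rz":0,"fingers":0},{"x":0.026,"y":0,"z":0,"rx":0,"ry":0,"rz":0,"fingers":0},{"x":0.029,"y":0,"z":0,"rx":0,"ry":0,"rz":0,"fingers":0},{"x":0.032,"y":0,"z":0,"rx":0,"ry":0,"rz":0,"fingers":0},{"x":0.035,"y":0,"z":0,"rx":0,"ry":0,"rz":0,"fingers":0}]'

```text
time_s: 8.4
position: [475.5, 243.7, 53.5]
ee_rot: [3.142, 0.0, 0.11]
force: [0.4, -0.6, -1.1]
width: 28.9
gripper_force: 59.7
```

>>> jog_arm --steps '[{"x":0.003,"y":0,"z":0,"rx":0,"ry":0,"rz":0,"fingers":0},{"x":0.006,"y":0,"z":0,"rx":0,"ry":0,"rz":0,"fingers":0},{"x":0.01,"y":0,"z":0,"rx":0,"ry":0,"rz":0,"fingers":0},{"x":0.013,"y":0,"z":0,"rx":0,"ry":0,"rz":0,"fingers":0},{"x":0.016,"y":0,"z":0,"rx":0,"ry":0,"rz":0,"fingers":0},{"x":0.02,"y":0,"z":0,"rx":0,"ry":0,"rz":0,"fingers":0},{"x":0.023,"y":0,"z":0,"rx":0,"ry":0,"rz":0,"fingers":0},{"x":0.026,"y":0,"z":0,"rx":0,"ry":0,"rz":0,"fingers":0},{"x":0.03,"y":0,"z":0,"rx":0,"ry":0,"rz":0,"fingers":0},{"x":0.033,"y":0,"z":0,"rx":0,"ry":0,"rz":0,"fingers":0}]'

```text
time_s: 9.4
position: [485.4, 244.8, 53.5]
ee_rot: [-3.142, -0.0, 0.11]
force: [0.8, -0.1, -1.7]
width: 29.1
gripper_force: 59.7
```

>>> jog_arm --steps '[{"x":0.004,"y":0,"z":0,"rx":0,"ry":0,"rz":0,"fingers":0},{"x":0.008,"y":0,"z":0,"rx":0,"ry":0,"rz":0,"fingers":0},{"x":0.011,"y":0,"z":0,"rx":0,"ry":0,"rz":0,"fingers":0},{"x":0.014,"y":0,"z":0,"rx":0,"ry":0,"rz":0,"fingers":0},{"x":0.017,"y":0,"z":0,"rx":0,"ry":0,"rz":0,"fingers":0},{"x":0.02,"y":0,"z":0,"rx":0,"ry":0,"rz":0,"fingers":0},{"x":0.022,"y":0,"z":0,"rx":0,"ry":0,"rz":0,"fingers":0},{"x":0.024,"y":0,"z":0,"rx":0,"ry":0,"rz":0,"fingers":0},{"x":0.024,"y":0,"z":0,"rx":0,"ry":0,"rz":0,"fingers":0},{"x":0.024,"y":0,"z":0,"rx":0,"ry":0,"rz":0,"fingers":0}]'

```text
time_s: 10.4
position: [492.5, 245.6, 53.5]
ee_rot: [3.142, 0.0, 0.11]
force: [0.1, 0.4, -1.3]
width: 28.8
gripper_force: 59.7
```

Still free at about 21 mm deep. Next is 4 mm more in small steps, watching for it to bottom.

>>> jog_arm --steps '[{"x":0.002,"y":0,"z":0,"rx":0,"ry":0,"rz":0,"fingers":0},{"x":0.004,"y":0,"z":0,"rx":0,"ry":0,"rz":0,"fingers":0},{"x":0.005,"y":0,"z":0,"rx":0,"ry":0,"rz":0,"fingers":0},{"x":0.006,"y":0,"z":0,"rx":0,"ry":0,"rz":0,"fingers":0},{"x":0.007,"y":0,"z":0,"rx":0,"ry":0,"rz":0,"fingers":0},{"x":0.008,"y":0,"z":0,"rx":0,"ry":0,"rz":0,"fingers":0},{"x":0.009,"y":0,"z":0,"rx":0,"ry":0,"rz":0,"fingers":0},{"x":0.01,"y":0,"z":0,"rx":0,"ry":0,"rz":0,"fingers":0},{"x":0.01,"y":0,"z":0,"rx":0,"ry":0,"rz":0,"fingers":0},{"x":0.01,"y":0,"z":0,"rx":0,"ry":0,"rz":0,"fingers":0}]'

```text
time_s: 11.4
position: [494.8, 245.8, 53.4]
ee_rot: [3.141, 0.001, 0.11]
force: [-4.8, -0.8, 1.8]
width: 28.7
gripper_force: 59.9
```

>>> jog_arm --steps '[{"x":0.001,"y":0,"z":0,"rx":0,"ry":0,"rz":0,"fingers":0},{"x":0.002,"y":0,"z":0,"rx":0,"ry":0,"rz":0,"fingers":0},{"x":0.003,"y":0,"z":0,"rx":0,"ry":0,"rz":0,"fingers":0},{"x":0.003,"y":0,"z":0,"rx":0,"ry":0,"rz":0,"fingers":0},{"x":0.003,"y":0,"z":0,"rx":0,"ry":0,"rz":0,"fingers":0},{"x":0.003,"y":0,"z":0,"rx":0,"ry":0,"rz":0,"fingers":0},{"x":0.003,"y":0,"z":0,"rx":0,"ry":0,"rz":0,"fingers":0},{"x":0.003,"y":0,"z":0,"rx":0,"ry":0,"rz":0,"fingers":0},{"x":0.003,"y":0,"z":0,"rx":0,"ry":0,"rz":0,"fingers":0},{"x":0.003,"y":0,"z":0,"rx":0,"ry":0,"rz":0,"fingers":0}]'

```text
time_s: 12.4
position: [494.8, 245.8, 53.3]
ee_rot: [3.141, 0.003, 0.111]
force: [-8.4, -1.5, 4.0]
width: 29.0
gripper_force: 60.4
```

```bash
python3 - <<'E'
from h import *
im=bot.read_camera('wrist');cv2.imwrite('pics/w6c.png',cv2.resize(im[60:240,165:345],(600,600),interpolation=cv2.INTER_CUBIC))
E
```

```text
(no output)
```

View pics/w6c.png

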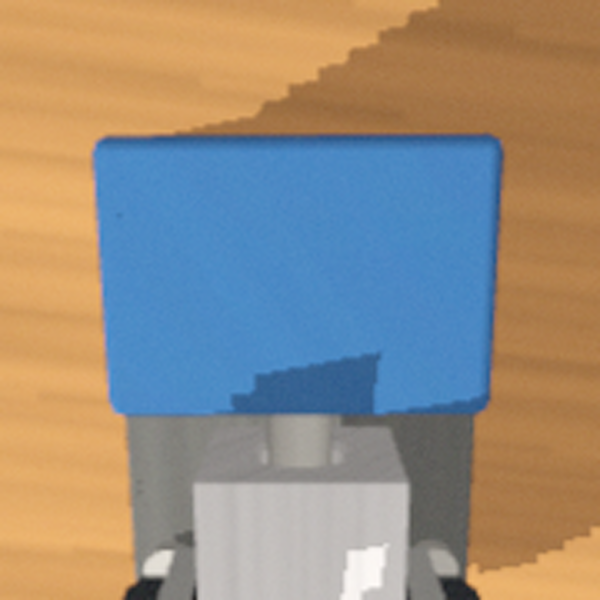

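The picture shows the pin inside the hole at crop (300,445). The bar has stopped dead at 8 N, about 24 mm in, with the expected gap of roughly 11 mm to the block, so it is fully home. Now I draw it off.

>>> jog_arm --steps '[{"x":-0.01,"y":0,"z":0,"rx":0,"ry":0,"rz":0,"fingers":0},{"x":-0.03,"y":0,"z":0,"rx":0,"ry":0,"rz":0,"fingers":0},{"x":-0.06,"y":0,"z":0,"rx":0,"ry":0,"rz":0,"fingers":0},{"x":-0.1,"y":0,"z":0,"rx":0,"ry":0,"rz":0,"fingers":0},{"x":-0.15,"y":0,"z":0,"rx":0,"ry":0,"rz":0,"fingers":0},{"x":-0.2,"y":0,"z":0,"rx":0,"ry":0,"rz":0,"fingers":0},{"x":-0.25,"y":0,"z":0,"rx":0,"ry":0,"rz":0,"fingers":0},{"x":-0.27,"y":0,"z":-0.1,"rx":0,"ry":0,"rz":0,"fingers":0},{"x":-0.27,"y":0,"z":-0.2,"rx":0,"ry":0,"rz":0,"fingers":0},{"x":-0.27,"y":0,"z":-0.3,"rx":0,"ry":0,"rz":0,"fingers":0}]'

```text
time_s: 13.45
position: [414.5, 236.9, 144.4]
ee_rot: [3.141, 0.001, 0.111]
force: [0.2, -0.1, -1.9]
width: 28.8
gripper_force: 59.6
```

```bash
python3 - <<'E'
from h import *
print(bot.get_state()['joint_pos'].round(3))
go([480,60,300],[np.pi,0,0.12])
E
```

```text
[-0.314  0.352 -0.399  2.021  0.187  0.804 -2.281]
t 13.45 pos [414.5 236.9 144.4] rot [3.1412e+00 6.0000e-04 1.1100e-01] F [ 0.2 -0.1 -1.9] w 28.8
shift [ 0.1514  0.6103 -0.5186] turn [ 0.0001  0.0001 -0.0014]
```

>>> jog_arm --steps '[{"x":0,"y":0.1,"z":-0.15,"rx":0,"ry":0,"rz":0,"fingers":0},{"x":0.1,"y":0.25,"z":-0.3,"rx":0,"ry":0,"rz":0,"fingers":0},{"x":0.2,"y":0.4,"z":-0.45,"rx":0,"ry":0,"rz":0,"fingers":0},{"x":0.3,"y":0.5,"z":-0.6,"rx":0,"ry":0,"rz":0,"fingers":0},{"x":0.4,"y":0.6,"z":-0.6,"rx":0,"ry":0,"rz":0.01,"fingers":0},{"x":0.46,"y":0.7,"z":-0.6,"rx":0,"ry":0,"rz":0.0177,"fingers":0},{"x":0.46,"y":0.84,"z":-0.6,"rx":0,"ry":0,"rz":0.0177,"fingers":0},{"x":0.46,"y":0.84,"z":-0.6,"rx":0,"ry":0,"rz":0.0177,"fingers":0},{"x":0.46,"y":0.84,"z":-0.6,"rx":0,"ry":0,"rz":0.0177,"fingers":0},{"x":0.46,"y":0.84,"z":-0.6,"rx":0,"ry":0,"rz":0.0177,"fingers":0}]'

```text
time_s: 14.45
position: [579.8, 2.9, 323.0]
ee_rot: [-3.141, 0.001, -0.0]
force: [-0.5, 1.3, -1.2]
width: 29.4
gripper_force: 59.9
```

>>> jog_arm --steps '[{"x":0,"y":0,"z":0,"rx":0,"ry":0.02,"rz":0,"fingers":0},{"x":0,"y":0,"z":0,"rx":0,"ry":0.04,"rz":0,"fingers":0},{"x":0,"y":0,"z":0,"rx":0,"ry":0.06,"rz":0,"fingers":0},{"x":0,"y":0,"z":0,"rx":0,"ry":0.08,"rz":0,"fingers":0},{"x":0,"y":0,"z":0,"rx":0,"ry":0.1,"rz":0,"fingers":0},{"x":0,"y":0,"z":0,"rx":0,"ry":0.12,"rz":0,"fingers":0},{"x":0,"y":0,"z":0,"rx":0,"ry":0.14,"rz":0,"fingers":0},{"x":0,"y":0,"z":0,"rx":0,"ry":0.16,"rz":0,"fingers":0},{"x":0,"y":0,"z":0,"rx":0,"ry":0.18,"rz":0,"fingers":0},{"x":0,"y":0,"z":0,"rx":0,"ry":0.2,"rz":0,"fingers":0}]'

```text
time_s: 15.45
position: [570.1, -3.7, 387.2]
ee_rot: [3.112, -0.947, 0.037]
force: [-0.3, 1.0, -1.2]
width: 28.5
gripper_force: 60.6
```

```bash
python3 - <<'E'
from h import *
print(bot.get_state()['joint_pos'].round(3))
s=bot.get_state();Rm=R.from_euler('xyz',s['ee_rot']).as_matrix();print(Rm.round(3))
E
```

```text
[ 0.036 -0.13  -0.183  2.275  1.087  0.118 -2.738]
[[ 0.584  0.012  0.812]
 [ 0.022 -1.    -0.   ]
 [ 0.811  0.018 -0.584]]
```

The arm has been clamped at the j6 and j7 limits in this posture. I'll identify the joint signs from the known states and pick a reachable final posture.

```bash
cat > k.py <<'E'
from h import *
import itertools
from scipy.optimize import least_squares
D=[([1.225,.435,.025,1.574,-.012,1.134,-.075],[150.1,-606.3,244.6],[-3.1405,0,.2427]),([-.314,.352,-.399,2.021,.187,.804,-2.281],[414.5,236.9,144.4],[3.1412,.0006,.111])]
s=bot.get_state();D.append((s['joint_pos'],s['position'],s['ee_rot']))
def fk(q,sg,p=None):
    r=R.identity();pts=[]
    for i in range(7):
        if i==2 or i==4 or i==6: pts.append(r.as_matrix()[:,2])
        if i==2: xs=r.as_matrix()[:,0]
        r=r*R.from_euler('z' if i%2==0 else 'y',sg[i]*q[i])
    return r,np.array(pts)
best=[]
for sg in itertools.product([1,-1],repeat=7):
    for c1 in (0,np.pi):
        Z=[R.from_euler('z',c1)*fk(q,sg)[0] for q,_,_ in D]
        T=[R.from_euler('xyz',e) for *_,e in D]
        cs=[(z.inv()*t) for z,t in zip(Z,T)]
        e=max((cs[0].inv()*c).magnitude() for c in cs[1:]);best.append((e,sg,c1,cs[0].as_euler('xyz')))
best.sort(key=lambda b:b[0])
if __name__=='__main__':
    for b in best[:6]:print(np.round(b[0],3),b[1],b[2],b[3].round(3))
E
python3 k.py
```

```text
0.001 (-1, 1, -1, 1, -1, 1, -1) 0 [-0.    -0.     1.571]
0.001 (-1, -1, -1, -1, -1, -1, -1) 3.141592653589793 [-0.   -0.   -1.57]
0.443 (1, -1, 1, -1, 1, -1, 1) 3.141592653589793 [0.002 0.    1.085]
0.443 (1, 1, 1, 1, 1, 1, 1) 0 [ 2.000e-03  0.000e+00 -2.057e+00]
0.84 (-1, 1, 1, 1, -1, 1, -1) 0 [-0.003 -0.021  1.617]
0.84 (-1, -1, 1, -1, -1, -1, -1) 3.141592653589793 [-0.003 -0.021 -1.525]
```

The model fits exactly (an S-R-S arm). Now I fit its lengths and plan a comfortable tool-forward posture in joint space, converted to tool-frame waypoints.

```bash
cat > k2.py <<'E'
from h import *
SG=[-1,1,-1,1,-1,1,-1]
def frames(q):
    r=R.identity();F=[]
    for i in range(7):
        r=r*R.from_euler('z' if i%2==0 else 'y',SG[i]*q[i]);F.append(r.as_matrix())
    return F,r*R.from_euler('z',np.pi/2)
def basis(q): # columns: h, L1(z after j2), x after j3, L2 (z after j4), x after j4, d(z tool)
    F,r=frames(q);return np.c_[[0,0,1],F[2][:,2],F[2][:,0],F[3][:,2],F[3][:,0],F[6][:,2]],r
E
cat > k3.py <<'E'
from k2 import *
from k import D
A=np.vstack([basis(q)[0] for q,_,_ in D]);b=np.concatenate([p for _,p,_ in D])
for cols in([0,1,3,5],[0,1,2,3,4,5]):
    x,_,rk,_=np.linalg.lstsq(A[:,cols],b,rcond=None);print(cols,x.round(1),rk,(A[:,cols]@x-b).round(1))
E
python3 k3.py
```

```text
[0, 1, 3, 5] [200.9 654.5 378.2 408. ] 4 [ 50.5  22.  -18.6 -14.9  31.9   0.2  -9.4  48.   18.4]
[0, 1, 2, 3, 4, 5] [  96.9  836.3 -167.1  440.8  -58.4  541.5] 6 [ 55.2  17.    5.5  -7.   -0.5 -15.7  -5.2  36.8  10.2]
```

>>> jog_arm --steps '[{"x":0.0,"y":0,"z":0,"rx":0,"ry":-0.02,"rz":0,"fingers":0},{"x":0.05,"y":0,"z":-0.04,"rx":0,"ry":-0.04,"rz":0,"fingers":0},{"x":0.12,"y":0,"z":-0.09,"rx":0,"ry":-0.05,"rz":0,"fingers":0},{"x":0.2,"y":0,"z":-0.15,"rx":0,"ry":-0.05,"rz":0,"fingers":0},{"x":0.28,"y":0,"z":-0.2,"rx":0,"ry":-0.05,"rz":0,"fingers":0},{"x":0.36,"y":0,"z":-0.26,"rx":0,"ry":-0.05,"rz":0,"fingers":0},{"x":0.44,"y":0,"z":-0.32,"rx":0,"ry":-0.05,"rz":0,"fingers":0},{"x":0.5,"y":0,"z":-0.36,"rx":0,"ry":-0.05,"rz":0,"fingers":0},{"x":0.54,"y":0,"z":-0.39,"rx":0,"ry":-0.05,"rz":0,"fingers":0},{"x":0.54,"y":0,"z":-0.39,"rx":0,"ry":-0.05,"rz":0,"fingers":0}]'

```text
time_s: 16.45
position: [571.8, -0.2, 589.2]
ee_rot: [3.134, -0.635, 0.013]
force: [0.1, -0.2, -1.1]
width: 28.7
gripper_force: 60.6
```

```bash
python3 - <<'E'
from h import *
s=bot.get_state();print(s['joint_pos'].round(3).tolist(),s['position'].round(1).tolist(),np.round(s['ee_rot'],4).tolist())
print(R.from_euler('xyz',s['ee_rot']).as_matrix().round(3))
E
```

```text
[-0.394, -0.139, 0.204, 1.594, 0.155, 1.061, -1.774] [571.8, -0.2, 589.2] [3.1342, -0.6351, 0.0134]
[[ 0.805  0.009  0.593]
 [ 0.011 -1.     0.001]
 [ 0.593  0.006 -0.805]]
```

>>> jog_arm --steps '[{"x":0.04,"y":0,"z":-0.05,"rx":0,"ry":0.01,"rz":0,"fingers":0},{"x":0.08,"y":0,"z":-0.1,"rx":0,"ry":0.02,"rz":0,"fingers":0},{"x":0.12,"y":0,"z":-0.16,"rx":0,"ry":0.03,"rz":0,"fingers":0},{"x":0.16,"y":0,"z":-0.21,"rx":0,"ry":0.04,"rz":0,"fingers":0},{"x":0.2,"y":0,"z":-0.27,"rx":0,"ry":0.05,"rz":0,"fingers":0},{"x":0.24,"y":0,"z":-0.32,"rx":0,"ry":0.06,"rz":0,"fingers":0},{"x":0.28,"y":0,"z":-0.38,"rx":0,"ry":0.07,"rz":0,"fingers":0},{"x":0.32,"y":0,"z":-0.43,"rx":0,"ry":0.08,"rz":0,"fingers":0},{"x":0.32,"y":0,"z":-0.43,"rx":0,"ry":0.09,"rz":0,"fingers":0},{"x":0.32,"y":0,"z":-0.43,"rx":0,"ry":0.09,"rz":0,"fingers":0}]'

```text
time_s: 17.45
position: [572.2, 0.0, 744.7]
ee_rot: [3.12, -1.195, 0.028]
force: [-0.1, 0.1, -2.2]
width: 28.7
gripper_force: 60.6
```

```bash
python3 - <<'E'
from h import *
s=bot.get_state();print(s['joint_pos'].round(3).tolist(),s['position'].round(1).tolist(),np.round(s['ee_rot'],4).tolist())
T=R.from_matrix([[0,0,1],[0,-1,0],[1,0,0]]);print((R.from_euler('xyz',s['ee_rot']).inv()*T).as_rotvec()/2/np.pi)
print(R.from_euler('xyz',s['ee_rot']).as_matrix().round(3))
E
```

```text
[-0.3, -0.34, 0.049, 1.731, 0.427, 0.606, -1.998] [572.2, 0.0, 744.7] [3.1197, -1.1948, 0.0281]
[-0.00097746  0.05981573  0.00149553]
[[ 0.367  0.008  0.93 ]
 [ 0.01  -1.     0.004]
 [ 0.93   0.008 -0.367]]
```

>>> jog_arm --steps '[{"x":0.03,"y":0,"z":0.03,"rx":0,"ry":0.008,"rz":0,"fingers":0},{"x":0.06,"y":0,"z":0.06,"rx":0,"ry":0.016,"rz":0,"fingers":0},{"x":0.09,"y":0,"z":0.1,"rx":0,"ry":0.024,"rz":0,"fingers":0},{"x":0.12,"y":0,"z":0.13,"rx":0,"ry":0.032,"rz":0.001,"fingers":0},{"x":0.14,"y":0,"z":0.16,"rx":-0.001,"ry":0.04,"rz":0.0015,"fingers":0},{"x":0.14,"y":0,"z":0.16,"rx":-0.001,"ry":0.048,"rz":0.0015,"fingers":0},{"x":0.14,"y":0,"z":0.16,"rx":-0.001,"ry":0.056,"rz":0.0015,"fingers":0},{"x":0.14,"y":0,"z":0.16,"rx":-0.001,"ry":0.0598,"rz":0.0015,"fingers":0},{"x":0.14,"y":0,"z":0.16,"rx":-0.001,"ry":0.0598,"rz":0.0015,"fingers":0},{"x":0.14,"y":0,"z":0.16,"rx":-0.001,"ry":0.0598,"rz":0.0015,"fingers":0}]'

```text
time_s: 18.45
position: [626.9, -2.3, 792.4]
ee_rot: [-3.033, -1.522, -0.107]
force: [-0.1, -0.4, -0.9]
width: 29.3
gripper_force: 60.7
```

```bash
cat > st.py <<'E'
from h import *
s=bot.get_state();print(s['time_s'],s['joint_pos'].round(3).tolist(),s['position'].round(1).tolist(),np.abs(s['qd']).max().round(3))
T=R.from_matrix([[0,0,1],[0,-1,0],[1,0,0]]);print((R.from_euler('xyz',s['ee_rot']).inv()*T).as_rotvec()/2/np.pi)
print(R.from_euler('xyz',s['ee_rot']).as_matrix().round(3))
E
python3 st.py
```

```text
18.45 [0.016, -0.274, -0.133, 1.844, 1.128, 0.119, -2.742] [626.9, -2.3, 792.4] 0.026
[-0.00031609  0.00766325 -0.00082722]
[[ 0.048  0.002  0.999]
 [-0.005 -1.     0.002]
 [ 0.999 -0.005 -0.048]]
```

Still clamped at j6 and j7, so I'll go higher to free the wrist.

>>> jog_arm --steps '[{"x":0.04,"y":0,"z":0,"rx":0,"ry":-0.02,"rz":0,"fingers":0},{"x":0.1,"y":0,"z":0,"rx":0,"ry":-0.04,"rz":0,"fingers":0},{"x":0.16,"y":0,"z":0,"rx":0,"ry":-0.06,"rz":0,"fingers":0},{"x":0.22,"y":0,"z":0,"rx":0,"ry":-0.06,"rz":0,"fingers":0},{"x":0.3,"y":0,"z":0,"rx":0,"ry":-0.06,"rz":0,"fingers":0},{"x":0.38,"y":0,"z":0,"rx":0,"ry":-0.06,"rz":0,"fingers":0},{"x":0.46,"y":0,"z":0.0,"rx":0,"ry":-0.06,"rz":0,"fingers":0},{"x":0.5,"y":0,"z":0.0,"rx":0,"ry":-0.06,"rz":0,"fingers":0},{"x":0.5,"y":0,"z":0.0,"rx":0,"ry":-0.06,"rz":0,"fingers":0},{"x":0.5,"y":0,"z":0.0,"rx":0,"ry":-0.06,"rz":0,"fingers":0}]'

```text
time_s: 19.45
position: [634.1, -1.2, 941.3]
ee_rot: [3.141, -1.145, 0.003]
force: [0.5, -1.2, -2.6]
width: 28.7
gripper_force: 60.7
```

```bash
python3 st.py
```

```text
19.45 [-0.678, -0.1, 0.417, 1.007, 0.284, 1.102, -1.773] [634.1, -1.2, 941.3] 0.028
[-0.00048816  0.06781164  0.00012562]
[[ 0.413  0.003  0.911]
 [ 0.001 -1.     0.003]
 [ 0.911  0.    -0.413]]
```

>>> jog_arm --steps '[{"x":0,"y":0,"z":0,"rx":0,"ry":0.01,"rz":0,"fingers":0},{"x":0,"y":0,"z":0,"rx":0,"ry":0.02,"rz":0,"fingers":0},{"x":0,"y":0,"z":0,"rx":0,"ry":0.03,"rz":0,"fingers":0},{"x":0,"y":0,"z":0,"rx":0,"ry":0.04,"rz":0,"fingers":0},{"x":0,"y":0,"z":0,"rx":0,"ry":0.05,"rz":0,"fingers":0},{"x":0,"y":0,"z":0,"rx":0,"ry":0.06,"rz":0,"fingers":0},{"x":0,"y":0,"z":0,"rx":-0.0005,"ry":0.0678,"rz":0,"fingers":0},{"x":0,"y":0,"z":0,"rx":-0.0005,"ry":0.0678,"rz":0,"fingers":0},{"x":0,"y":0,"z":0,"rx":-0.0005,"ry":0.0678,"rz":0,"fingers":0},{"x":0,"y":0,"z":0,"rx":-0.0005,"ry":0.0678,"rz":0,"fingers":0}]'

```text
time_s: 20.45
position: [633.8, -2.8, 942.8]
ee_rot: [1.019, -1.568, 2.121]
force: [0.9, -0.5, -1.3]
width: 28.8
gripper_force: 60.7
```

```bash
python3 st.py
```

```text
20.45 [-0.442, -0.261, 0.164, 1.514, 0.78, 0.411, -2.261] [633.8, -2.8, 942.8] 0.011
[ 0.00027409 -0.0002037   0.0003318 ]
[[-0.001 -0.002  1.   ]
 [ 0.002 -1.    -0.002]
 [ 1.     0.002  0.001]]
```

```bash
python3 - <<'E'
from h import *
w=bot.read_camera('wrist');t=bot.read_camera('top');s=bot.read_camera('side')
o=np.zeros((600,800,3),np.uint8)
o[:300,:400]=cv2.resize(w[120:300,136:376],(400,300));o[:300,400:]=cv2.resize(t,(400,300));o[300:,:400]=cv2.resize(s,(400,300));o[300:,400:]=cv2.resize(t[80:290,60:340],(400,300))
cv2.imwrite('pics/end.png',o)
E
python3 st.py
```

```text
20.6 [-0.443, -0.261, 0.164, 1.514, 0.782, 0.411, -2.262] [634.0, -2.3, 943.0] 0.007
[ 0.00015952 -0.00031878  0.00037953]
[[-0.002 -0.001  1.   ]
 [ 0.002 -1.    -0.001]
 [ 1.     0.002  0.002]]
```

View pics/end.png

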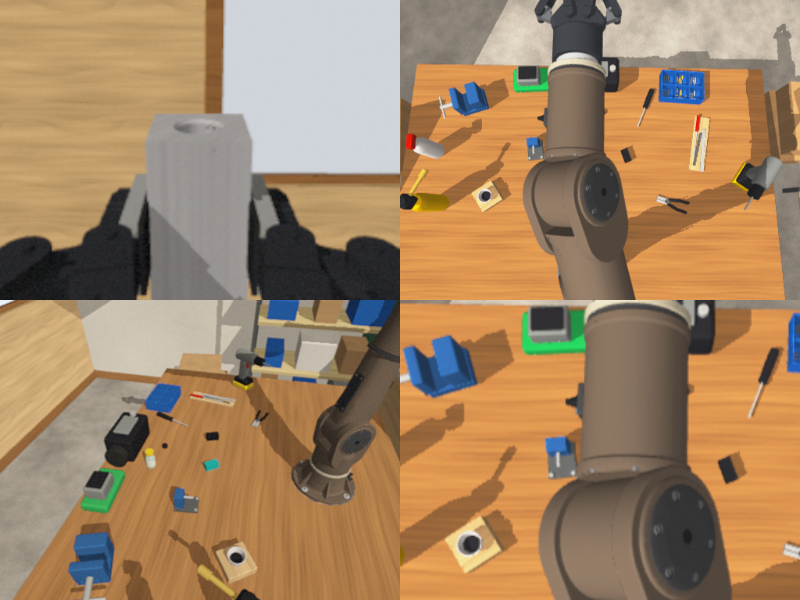

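The final picture shows the spacer upright in the fingers with the hole at the top (crop pixel (198,126)), nothing touching it and the bystanders where they were. The arm is still.

```bash
python3 -c "
from bench import bot
print(bot.sign_off())"
```

```text
the job is handed in; nothing more can be done
None
```

The job is handed in at about 21 s: the first end tried was the drilled one and it bottomed on the gauge pin at about 8 N, and the spacer is now held still with its hole straight up, about 94 cm above the bench at x = 634, y = -2 mm. While finding that pose the arm twice ran into its j6 and j7 limits, with readings up to 0.002 rad past the stated range, so I can't rule out that being judged a range violation.

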